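Run the gummed-up drying carriage home against its stop

ROBOT

A 6-joint arm with a two-finger parallel gripper is mounted at the origin on the work surface. World frame = base frame: x ahead of the robot, y to its left, z up, the work surface at z = 0. Lengths are in m, angles in degrees, forces in N, time in s.
With the tool pointing down it reaches from about 0.35 to 0.875 m from the base axis. Payload 4.2 kg.
Tool frame: the origin (TCP) lies at the very end of the fingers, on their centre line; the grasp point (between the pads) lies 19 mm behind it; z points along the fingers, x is the direction in which the jaws open and shut, and the axes are right-handed (so a half turn about z gives the same grasp; the last joint's range is limited). The gripper opens to 87 mm and grips with 3 to 60 N. Pads are 19 mm wide; open, the fingers measure 117 mm over their backs; the gripper's body (75 mm by 190 mm) begins 51 mm behind the grasp point.
Start: joints at [86.895, 22.042, 0.453, 0, -68.411, -14.817], TCP at [0.192, 0.595, 0.223] pointing down, gripper open.
Joint ranges: [-179.83, 179.83], [-69.29, 118.12], [-61.27, 80.66], [-181.25, 117.63], [-171.15, -9.14], [-177.46, 177.46]. Speed limits (degrees/s): [159.86, 159.86, 180, 180, 180, 180].

INTERFACE

Orientations are given as a 3x3 rotation matrix whose columns are the frame's x, y, z axes.
In Python, from station import r gives the robot as it stands.
- The arm moves only by the shell command python3 -m jog 'ROWS' [OPENING]. ROWS is JSON, a list of rows, each a list of 2 entries, a list of its own where there are three numbers: the shift along the tool's x, y, z in m, then the turn, a rotation vector about the tool's x, y, z in units of 5 degrees (1.0 is 5 degrees). A call has exactly 10 rows; each row is the pose to reach, as a shift and turn from the pose commanded when the call began, along the tool's axes at that moment; what a row does not reach only later rows make up. A row lasts 1/12 s, in which the tool goes at most 41.7 mm and 7.16 degrees, less where a joint would pass 70% of its speed; a pose out of reach is approached as far as the arm can. A call with a gripper value outside its range is refused whole. OPENING is the finger opening in m, from 0 to 0.087, set as the call begins (- or left out, the last holds). The fingers move at their own pace and stop on an object; the grip force is fixed at half the most. Time passes only in rows, so rows that repeat a pose let the fingers close, or fill a call up. It gives the time, the measured TCP pose, the force and the opening at its end, in the units of the state.
- r.sense(): the state, without advancing time (a new reading comes with each control period).
- r.capture(name): name is "side" or "top" or "wrist"; returns (picture, depth): 384x512x3 uint8, blue, green, red; 384x512 float32, m along the optical axis (not along the pixel's ray), 0 where there is no reading.
- r.calibration(name): a dict with "fx", "fy", "cx", "cy" (pixels), "k1" (the pictures are not rectified: a ray, as slopes to the right and down, at radius r is drawn at 1 + k1 r^2 times it, then the intrinsics apply), "R" (3x3) and "t" (3): a world point X has camera coordinates R X + t; the wrist camera has in their place "tool_from_camera" (4x4, takes a point from camera to tool coordinates, whose origin is the TCP and whose axes are the tool frame's). Camera axes: x right, y down, z forward; pixel columns grow to the right and rows downward; lengths in m; the calibration is good to about 2 mm. A picture is of the moment at which its call begins: read the wrist's pose just before it. calibration takes no time and is no camera call.
- r.finish_job(): hands the job in, once; it reports no verdict.
Trained networks look in the newest picture that a camera, given by its name, has taken for a name from the list of things; names that differ only in an ending like _2 or _b are one class to them, and where a whole thing is asked for, a point or a joint stands for the part that bears it (a point fixed in the world has none). Each returns a list of dicts, best first, with "confidence" (0 to 1); they miss things now and then, are a little off and sometimes report something else, mostly with a low value. They report only what shows in the picture. A call takes as long as a camera call. They do not tell look-alikes from the thing itself.
- r.cut_out(query, camera): "region" (384x512 bool, what is visible of it) and "uv" ([column, row] in pixels, amid what is visible of it).
The state is a dict: "time_s": time; "joints": joint angles; "joint_velocities": joint speeds; "effort": joint torques, N m; "tcp_pos": TCP position; "ee_rot": TCP orientation; "wrist_force": force on the tool from outside, world axes, zero at the start; "moment": the same for the moment, N m; "gripper_width": opening from 0.0 (shut) to 1.0 (fully open).
Only numpy, scipy, OpenCV 4.12 (cv2) and the standard library are available. Lean on these libraries where they do the work, as an engineer would, in place of code of your own. Each camera call takes 0.05 s, during which the arm holds its last target.

TASK

The carriage of the lacquer drying slide is gummed fast on its rails: push it by its upright handle towards the drying box, firmly enough to break it free, then run it on gently and slowly until it is fully home against the stop hidden inside the box, and leave it there. Do not ram the stop (it is only clamped on and slips if pushed hard), do not touch or shift the wet plate it carries, and leave the other things on the table alone.

Things in the scene. Friction and masses are not known exactly. Their poses are not given: they have to be found in the camera images.
- track: Drying slide fixed to the table, lying across the robot's front: plywood board 580 x 170 mm with two rails along its x axis (tops 28 mm above the table) and a brown wooden drying box over its +x end. +x is the way home, into the box, roughly to the robot's right; z is up. Origin at table height on the centre line, 57 mm before the box's mouth; the board spans x = -310 to +270 mm.
- box_mouth (a point): Top front edge of the drying box, in its middle, above the mouth: 132 mm above the table. The box is 213 mm long, 176 mm wide, closed but for the mouth, which faces -x of track. The stop is inside it and cannot be seen. Axes as track.
- handle (a point): On the centre of the carriage's upright handle, a wooden tab at its rear end, 14 mm thick along the rail, 40 mm wide across it. 118 mm above the table; the tab's top is 22 mm higher, its foot 72 mm lower. The plate's rear edge is 66 to 70 mm ahead and lower. When home, the handle is 57 to 102 mm short of the mouth. Axes as track: push along +x, from behind with shut fingers, or grip it.
- carriage (a joint): Travel of the carriage along the rail since the start (m, grows towards the box). A deck 150 x 130 mm with pins; it can only slide. Dried lacquer holds it at first: 8 to 15 N of push over the first 10 to 45 mm, then it suddenly comes free and drags with only 2 to 4 N. It meets the stop after 190 to 290 mm in all; where differs each time. It stays where it is left.
- plunger (a joint): A small plunger in the face of the hidden stop, pressed in by the nose of the carriage: 0 out, 0.003 m fully in. It takes under 1 N; when it is fully in, the carriage is solidly against the stop and the push needed rises steeply. Fully home means pressed in by more than half.
- stop_slip (a joint): How far the clamped-on stop has been shoved along by ramming (m, 0 at the start). It holds against about 18 N, that is about 20 N of push on the handle, and slips beyond that. Must stay under 0.002.
- plate: Round wooden plate, 100 mm across and 12 mm thick, freshly lacquered (wet, dark), lying loose on the carriage's pins; its top is 78 mm above the table. Origin at the centre of its underside.
- nest (a point): Point fixed to the carriage at the tops of the pins, where the centre of the plate's underside lies; 118 mm ahead of the handle along the rail.
- plates: Bystander: stack of three plain wooden plates, 120 mm across, 36 mm high. Origin at the centre of the underside.
- jar: Bystander: closed amber glass jar, 60 mm across, 75 mm high. Origin at the centre of its underside.
- cup: Bystander: wooden cup, 68 mm across, 85 mm high. Origin at the centre of its underside.
- brush: Bystander: flat brush with a wooden handle, 200 mm long, lying on the table.
There are look-alikes about, which are no part of the job. Of the things shaped like the plate, the wooden one is meant.

How it is judged:
By the outcome, as a careful person would: the job done as asked, in the order asked, and still so for the second after the job is handed in, with the robot touching nothing.
It also fails if it takes over 51 s, if anything falls off the work surface, if the arm or the gripper's body presses on something with over 40 N, if the wrist force passes 120 N, or if a joint passes its speed limit or range.

## Working session

There is one attempt and no reset: what is moved stays moved. The work goes in short steps, Python scripts to look and compute and a shell command to move; the robot and the scene stay as the last step left them, time stands still between calls to the robot, and variables do not carry over. Pictures are saved under pics/ and viewed, and the job is handed in when it is done.

```bash
mkdir -p pics; ls
python3 - <<'E'
from station import r
import cv2,json
s=r.sense();print({k:(s[k]) for k in s})
for n in("side","top","wrist"):
    p,d=r.capture(n);cv2.imwrite(f"pics/{n}0.png",p);print(n,r.calibration(n))
E
```

```text
pics
{'time_s': 0.0, 'joints': array([ 8.68942143e+01,  2.20923971e+01,  3.78868561e-01, -2.87201329e-02,
       -6.84103612e+01, -1.48156123e+01]), 'joint_velocities': array([-0.10050929, -0.0137332 , -0.03791549,  0.02395186,  0.07508828,
        0.06342383]), 'effort': array([-5.94008015e-04, -3.90669715e+01,  1.87400061e+01,  4.21977684e+00,
        1.09160817e-02, -1.97467325e-04]), 'tcp_pos': array([0.19212756, 0.59410185, 0.22143684]), 'ee_rot': array([[-3.07887308e-01, -9.51422654e-01, -5.82558669e-04],
       [-9.51420267e-01,  3.07887842e-01, -2.13381035e-03],
       [ 2.20951824e-03, -1.02715000e-04, -9.99997554e-01]]), 'wrist_force': array([-0.36676669,  0.39759768, -0.89836433]), 'moment': array([-0.04713055, -0.02307371, -0.0559298 ]), 'gripper_width': 1.0009841918999636}
side {'fx': 417.25389385023425, 'fy': 417.25389385023425, 'cx': 258.6072000384479, 'cy': 193.179112731832, 'k1': -0.026733583177202726, 'R': array([[-0.99762652, -0.06651531,  0.01780546],
       [-0.05269488,  0.57104287, -0.81922725],
       [ 0.04432347, -0.81822109, -0.57319253]]), 't': array([0.53
[... 172 characters left out ...]
: array([[-0.01018184, -0.99978691,  0.0179572 ],
       [-0.9959977 ,  0.00854526, -0.08896944],
       [ 0.08879703, -0.0187912 , -0.99587247]]), 't': array([-0.05760895,  0.55875362,  1.23764761])}
wrist {'fx': 308.90744471824905, 'fy': 308.90744471824905, 'cx': 252.2525911745989, 'cy': 192.90942063942057, 'k1': -0.06361598823480989, 'tool_from_camera': array([[ 9.99998866e-01,  1.41473821e-03,  5.16563592e-04,
        -1.25740856e-04],
       [-1.50337860e-03,  9.58236901e-01,  2.85971645e-01,
        -7.97031730e-02],
       [-9.04152834e-05, -2.85972097e-01,  9.58237941e-01,
        -1.62195297e-01],
       [ 0.00000000e+00,  0.00000000e+00,  0.00000000e+00,
         1.00000000e+00]])}
```

View pics/side0.png

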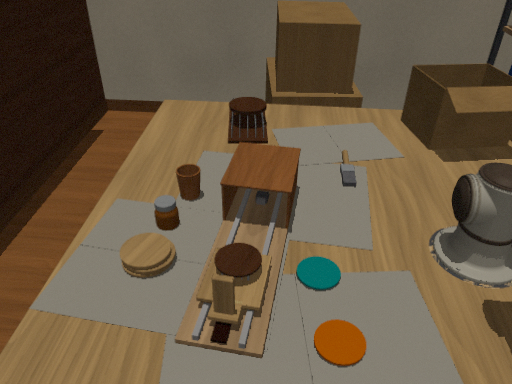

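View pics/top0.png

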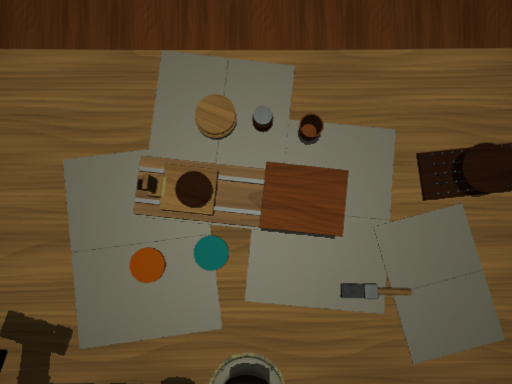

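View pics/wrist0.png

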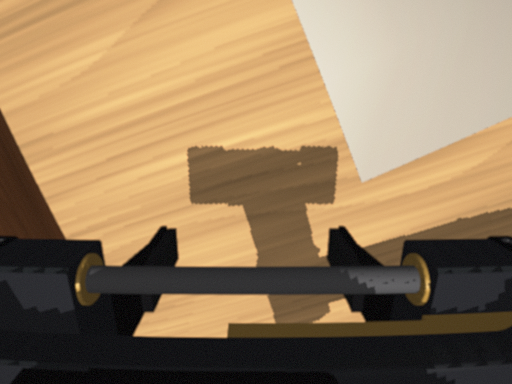

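Side view: the track has its handle at (223,293), the dark wooden plate at (238,260) and the box at (262,180). The look-alikes are the teal disc (318,273), the orange disc (340,342) and a dark rack with a dark disc (248,115). In the top view the handle is at (150,184), the plate at (194,190) and the box at (305,200). Only the disc on the light carriage between the rails fits the wet plate. Next I measure.

```bash
cat > h.py <<'E'
import numpy as np,cv2
from station import r
def unproj(n,uv,z,cal=None):
    c=r.calibration(n); K=np.array([[c['fx'],0,c['cx']],[0,c['fy'],c['cy']],[0,0,1]])
    p=cv2.undistortPoints(np.array(uv,float).reshape(-1,1,2),K,np.array([c['k1'],0,0,0.]))[:,0]
    z=np.atleast_1d(z); X=np.c_[p*z[:,None],z]
    if 'R' in c: return (X-c['t'])@c['R']
    s=r.sense();T=c['tool_from_camera'];X=X@T[:3,:3].T+T[:3,3]
    return X@s['ee_rot'].T+s['tcp_pos']
def cloud(n,d,m):
    v,u=np.nonzero(m&(d>0)); return unproj(n,np.c_[u,v],d[v,u])
E
python3 - <<'E'
from h import *
np.set_printoptions(precision=4,suppress=True)
for n in("top","side"):
    p,d=r.capture(n)
    for q in("handle","plate","track","carriage","box_mouth"):
        for o in r.cut_out(q,n)[:3]:
            P=cloud(n,d,o['region']); print(n,q,round(o['confidence'],2),o['uv'],len(P),np.median(P,0) if len(P) else'',np.percentile(P,[2,98],axis=0).ravel())
    cv2.imwrite(f"pics/{n}crop.png",cv2.resize(p[140:250,120:370] if n=="top" else p[130:360,170:320],None,fx=3 if n=="top" else 2.6,fy=3 if n=="top" else 2.6,interpolation=cv2.INTER_CUBIC))
    m=np.zeros(d.shape,bool)
    if n=="top": m[140:250,120:370]=1
    else: m[130:360,170:320]=1
    P=cloud(n,d,m); np.save(f"{n}.npy",P)
    # box top
    B=P[(P[:,2]>.122)&(P[:,2]<.142)]
    print(n,"box",len(B),B[:,2].mean())
    if len(B)>20: rc=cv2.minAreaRect(B[:,:2].astype(np.float32)*1000);print(rc,cv2.boxPoints(rc))
E
```

```text
top handle 0.64 [171.8, 187.2] 1690 [0.5765 0.2049 0.046 ] [0.5087 0.0845 0.0407 0.6363 0.2608 0.1392]
top plate 0.96 [210.9, 251.1] 927 [0.3923 0.0989 0.0115] [0.3477 0.0538 0.0057 0.4356 0.142  0.0167]
top plate 0.65 [150.3, 265.0] 993 [0.3608 0.2809 0.0112] [0.3159 0.2355 0.004  0.4059 0.3248 0.0164]
top track 0.59 [268.9, 194.5] 9903 [ 0.5429 -0.0708  0.1288] [ 0.4522 -0.2582  0.0094  0.6534  0.2996  0.1356]
top carriage 0.75 [174.1, 185.1] 1904 [0.5767 0.2017 0.0459] [0.5059 0.0842 0.036  0.6391 0.2633 0.1393]
top box_mouth 0.9 [267.0, 197.6] 10089 [ 0.543  -0.0681  0.1287] [ 0.4523 -0.2584  0.0089  0.6536  0.302   0.1356]
top box 5608 0.13169897654217885
((553.1327514648438, -1.380096435546875), (533.9585571289062, 176.22682189941406), 83.375732421875) [[ 434.8094 -256.4124]
 [ 609.8597 -276.7416]
 [ 671.4561  253.6523]
 [ 496.4058  273.9814]]
side handle 0.87 [232.8, 290.9] 2956 [0.5684 0.2253 0.0467] [0.5061 0.1002 0.0198 0.6386 0.2733 0.1395]
side plate 0.9 [317.8, 274.1] 1169 [0.3907 0.1044 0.0117] [0.3453 0.0553 0.0022 0.4356 0.1478 0.0146]
side plate 0.72 [236.2, 258.3] 1301 [0.5683 0.1463 0.0777] [0.5231 0.0953 0.0735 0.6134 0.1898 0.0801]
side plate 0.67 [341.5, 342.7] 1976 [0.3581 0.2844 0.0123] [0.3123 0.2342 0.0021 0.4031 0.3283 0.0149]
side track 0.74 [251.5, 225.8] 10745 [ 0.5452 -0.0422  0.016 ] [ 0.454  -0.2405  0.0096  0.6581  0.3141  0.1334]
side track 0.35 [166.0, 214.2] 758 [ 0.7688 -0.0307  0.0496] [ 0.7453 -0.0711  0.0022  0.7994 -0.0202  0.0764]
side carriage 0.96 [227.4, 293.6] 2837 [0.569  0.2268 0.0467] [0.5059 0.1073 0.0367 0.6359 0.2731 0.1395]
side box_mouth 0.97 [254.7, 225.5] 11092 [ 0.5456 -0.04    0.0159] [ 0.4532 -0.2448  0.0071  0.6589  0.3147  0.1334]
side box 3310 0.1319295760027796
((551.5847778320312, -1.57452392578125), (538.5357055664062, 175.97666931152344), 83.48444366455078) [[ 433.6101 -259.1189]
 [ 608.4502 -279.0875]
 [ 669.5594  255.9698]
 [ 494.7194  275.9384]]
```

Run:
```python
from h import *
np.set_printoptions(precision=4,suppress=True)
for n in("top","side"):
    P=np.load(n+".npy")
    B=P[(abs(P[:,2]-.132)<.006)&(P[:,1]<.1)]; rc=cv2.minAreaRect(B[:,:2].astype(np.float32)*1000);print(n,"box",rc); print(cv2.boxPoints(rc))
    H=P[(P[:,2]>.134)&(P[:,2]<.146)&(P[:,1]>.15)];print("handle top",len(H),H.mean(0),cv2.minAreaRect(H[:,:2].astype(np.float32)*1000))
    H=P[(P[:,2]>.1)&(P[:,2]<.146)&(P[:,1]>.15)];print("handle all",len(H),H.min(0),H.max(0))
    L=P[(abs(P[:,2]-.078)<.004)&(P[:,1]>.05)&(P[:,1]<.22)];print("plate",len(L),cv2.minEnclosingCircle(L[:,:2].astype(np.float32)*1000), L[:,2].mean())
```

```text
top box ((534.958251953125, -157.81521606445312), (218.9773406982422, 176.23049926757812), 83.38080596923828)
[[ 434.8096 -256.417 ]
 [ 609.8654 -276.7311]
 [ 635.1069  -59.2134]
 [ 460.0511  -38.8993]]
handle top 80 [0.583  0.257  0.1392] ((583.3375244140625, 257.2409362792969), (13.116440773010254, 37.77511215209961), 82.67682647705078)
handle all 136 [0.5629 0.2483 0.1   ] [0.6023 0.2645 0.144 ]
plate 942 ((568.3253784179688, 140.50680541992188), 49.92536544799805) 0.07769241937970821
side box ((533.82568359375, -157.06887817382812), (225.52528381347656, 175.97666931152344), 83.48444366455078)
[[ 433.6102 -259.1189]
 [ 608.4502 -279.0875]
 [ 634.0412  -55.0189]
 [ 459.2012  -35.0503]]
handle top 151 [0.582  0.2594 0.1388] ((581.9353637695312, 258.77020263671875), (14.93908405303955, 39.40301513671875), 81.23554992675781)
handle all 432 [0.562  0.2489 0.1   ] [0.6025 0.2675 0.142 ]
plate 1282 ((567.318359375, 142.35255432128906), 51.42473220825195) 0.07775027618012595
```

View pics/sidecrop.png

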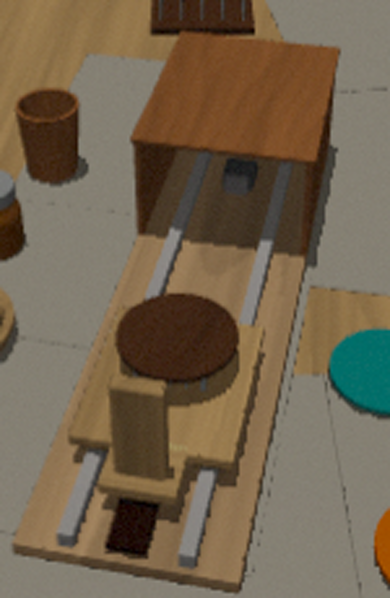

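View pics/topcrop.png

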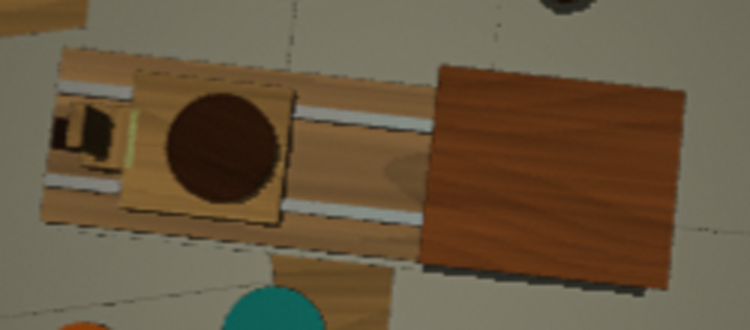

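```bash
cat >> h.py <<'E'
th=np.deg2rad(263.4); D=np.array([np.cos(th),np.sin(th),0]); H0=np.array([.5825,.258,.118])
def to(target,yaxis=None):
    s=r.sense(); R=s['ee_rot']; dp=R.T@(np.array(target)-s['tcp_pos'])
    y=-D; z=np.array([0,0,-1.]); Rt=np.c_[np.cross(y,z),y,z]
    rv=cv2.Rodrigues(R.T@Rt)[0].ravel()
    print("t",round(s['time_s'],2),"shift",dp.round(4),"turn units",(np.rad2deg(rv)/5).round(3))
E
python3 - <<'E'
from h import *
np.set_printoptions(precision=4,suppress=True)
to(np.r_[(H0-.045*D)[:2],.2])
P=np.load("side.npy");q=np.c_[(P-H0)@D,(P-H0)@np.array([-D[1],D[0],0]),P[:,2]]
# things between the rails inside the box
m=(q[:,0]>310)|((q[:,0]>.30)&(abs(q[:,1])<.035)&(q[:,2]>.02)&(q[:,2]<.11)); print(m.sum(),np.percentile(q[m],[2,50,98],axis=0))
b=(abs(q[:,2]-.132)<.004)&(q[:,0]>.2);print("mouth along",np.percentile(q[b,0],[0.5,2,99.5]))
P=np.load("top.npy");q=(P-H0)@D;b=(abs(P[:,2]-.132)<.004)&(q>.2);print("mouth top",np.percentile(q[b],[0.5,2,99.5]))
E
```

```text
t 0.75 shift [ 0.1561 -0.466   0.0225] turn units [ 0.001  0.    15.736]
153 [[ 0.3915 -0.0167  0.0203]
 [ 0.4059 -0.0024  0.0355]
 [ 0.4316  0.0139  0.0388]]
mouth along [0.3068 0.3085 0.5242]
mouth top [0.3102 0.3136 0.5264]
```

```bash
python3 -m jog '[[[0.012,-0.036,0.002],[0,0,1.2]],[[0.024,-0.072,0.004],[0,0,2.4]],[[0.036,-0.108,0.006],[0,0,3.6]],[[0.048,-0.144,0.008],[0,0,4.8]],[[0.06,-0.18,0.01],[0,0,6]],[[0.072,-0.216,0.012],[0,0,7.2]],[[0.084,-0.252,0.014],[0,0,8.4]],[[0.096,-0.288,0.016],[0,0,9.6]],[[0.108,-0.324,0.018],[0,0,10.8]],[[0.12,-0.36,0.02],[0,0,12]]]' 0; python3 -c "
from h import *
to(np.r_[(H0-.045*D)[:2],.1])"
```

```text
time_s: 1.58
tcp_pos: [0.4992, 0.3684, 0.2027]
ee_rot: [[-0.979, -0.204, 0.0], [-0.204, 0.979, 0.0], [-0.0, 0.0, -1.0]]
wrist_force: [1.0, 0.7, 0.0]
gripper_width: 0.327
t 1.58 shift [-0.0731 -0.0824  0.1027] turn units [3.000e-03 4.000e-03 3.678e+00]
```

```bash
python3 -m jog '[[[-0.02,-0.022,0],[0,0,1]],[[-0.04,-0.045,0.005],[0,0,2]],[[-0.06,-0.068,0.01],[0,0,3]],[[-0.073,-0.082,0.015],[0,0,3.68]],[[-0.073,-0.082,0.035],[0,0,3.68]],[[-0.073,-0.082,0.055],[0,0,3.68]],[[-0.073,-0.082,0.075],[0,0,3.68]],[[-0.073,-0.082,0.092],[0,0,3.68]],[[-0.073,-0.082,0.102],[0,0,3.68]],[[-0.073,-0.082,0.102],[0,0,3.68]]]'
python3 - <<'E'
from h import *
np.set_printoptions(precision=4,suppress=True)
to(np.r_[(H0-.017*D)[:2],.1])
p,d=r.capture("side");cv2.imwrite("pics/side1.png",cv2.resize(p[150:384,150:350],None,fx=2.5,fy=2.5))
p,d=r.capture("wrist");cv2.imwrite("pics/wrist1.png",p)
s=r.sense();print(s['wrist_force'],s['gripper_width'])
E
```

```text
time_s: 2.42
tcp_pos: [0.5851, 0.3038, 0.0978]
ee_rot: [[-0.994, 0.11, -0.004], [0.11, 0.994, -0.003], [0.004, -0.004, -1.0]]
wrist_force: [-0.5, -0.8, -0.5]
gripper_width: 0.009
t 2.42 shift [-0.0025 -0.0289 -0.0022] turn units [-0.04  -0.045  0.051]
[-0.573   0.9981 -0.3144] 0.0028913090393744485
```

View pics/side1.png

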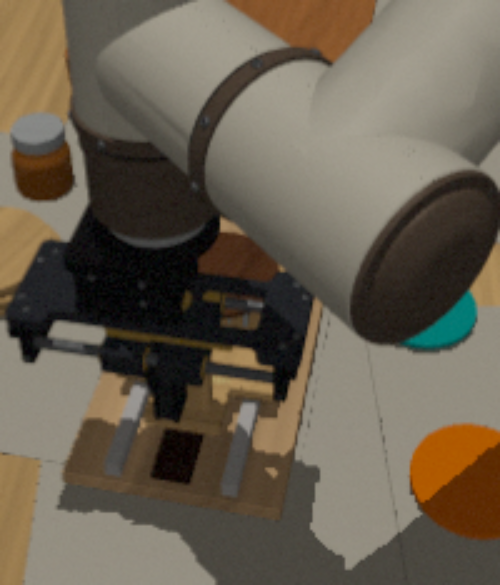

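View pics/wrist1.png

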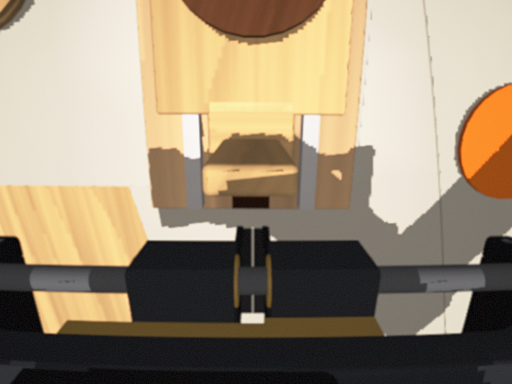

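The side crop shows the shut fingers at (170,400), behind the handle. In the wrist view the fingers are at column 252 and the handle is centred at (250,180), so they line up. I'll approach slowly now.

```bash
cat > st.py <<'E'
from h import *
s=r.sense();p=s['tcp_pos']-H0
print("t %.2f along %.1f mm lat %.1f z %.1f | push %.2f lat %.2f z %.2f | jv %.1f"%(s['time_s'],p@D*1e3,p@np.array([-D[1],D[0],0])*1e3,s['tcp_pos'][2]*1e3,-s['wrist_force']@D,s['wrist_force']@np.array([-D[1],D[0],0]),s['wrist_force'][2],abs(s['joint_velocities']).max()))
E
python3 st.py
python3 -m jog '[[[-0.001,-0.006,0],[0,0,0]],[[-0.001,-0.012,0],[0,0,0]],[[-0.002,-0.017,0],[0,0,0]],[[-0.002,-0.021,0],[0,0,0]],[[-0.002,-0.023,0],[0,0,0]],[[-0.002,-0.025,0],[0,0,0]],[[-0.002,-0.026,0],[0,0,0]],[[-0.002,-0.027,0],[0,0,0]],[[-0.002,-0.028,0],[0,0,0]],[[-0.002,-0.029,0],[0,0,0]]]' >/dev/null; python3 st.py
```

```text
t 2.52 along -47.2 mm lat -1.1 z 101.0 | push 0.93 lat -0.68 z -0.31 | jv 1.2
t 3.35 along -18.0 mm lat 0.7 z 100.5 | push -0.06 lat 0.11 z 0.13 | jv 1.1
```

```bash
python3 -m jog '[[[0,-0.0006,0],[0,0,0]],[[0,-0.0012,0],[0,0,0]],[[0,-0.0018,0],[0,0,0]],[[0,-0.0024,0],[0,0,0]],[[0,-0.003,0],[0,0,0]],[[0,-0.0036,0],[0,0,0]],[[0,-0.0042,0],[0,0,0]],[[0,-0.0048,0],[0,0,0]],[[0,-0.0054,0],[0,0,0]],[[0,-0.006,0],[0,0,0]]]' >/dev/null; python3 st.py
```

```text
t 4.18 along -16.2 mm lat 0.8 z 100.7 | push 10.22 lat -2.76 z -2.32 | jv 0.7
```

Arm compliance is about 2.5 N/mm. I'll keep pushing slowly through the gummed stretch.

```bash
python3 -m jog '[[[0,-0.001,0],[0,0,0]],[[0,-0.002,0],[0,0,0]],[[0,-0.003,0],[0,0,0]],[[0,-0.004,0],[0,0,0]],[[0,-0.005,0],[0,0,0]],[[0,-0.006,0],[0,0,0]],[[0,-0.007,0],[0,0,0]],[[0,-0.008,0],[0,0,0]],[[0,-0.009,0],[0,0,0]],[[0,-0.01,0],[0,0,0]]]' >/dev/null; python3 st.py
python3 -m jog '[[[0,-0.001,0],[0,0,0]],[[0,-0.002,0],[0,0,0]],[[0,-0.003,0],[0,0,0]],[[0,-0.004,0],[0,0,0]],[[0,-0.005,0],[0,0,0]],[[0,-0.006,0],[0,0,0]],[[0,-0.007,0],[0,0,0]],[[0,-0.008,0],[0,0,0]],[[0,-0.009,0],[0,0,0]],[[0,-0.01,0],[0,0,0]]]' >/dev/null; python3 st.py
```

```text
t 5.02 along -6.2 mm lat 0.8 z 100.7 | push 12.31 lat -2.88 z -1.93 | jv 0.8
t 5.85 along 7.4 mm lat 0.7 z 100.5 | push 2.30 lat -0.95 z -0.62 | jv 1.5
```

It has broken free: push fell from 12.3 to 2.3 N at about 24 mm travel. Quick check of the plate.

Run:
```python
from h import *
p,d=r.capture("wrist");cv2.imwrite("pics/wrist2.png",p)
```

```text
(no output)
```

View pics/wrist2.png

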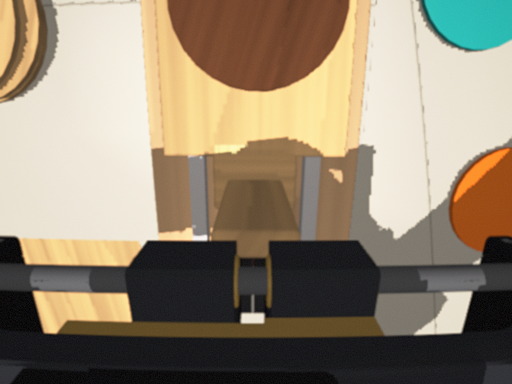

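The handle (250,210) rests against the fingers and the plate's rear edge at (258,90) is still centred on the deck. Running on at about 24 mm/s.

```bash
python3 -m jog '[[[0,-0.001,0],[0,0,0]],[[0,-0.0025,0],[0,0,0]],[[0,-0.0045,0],[0,0,0]],[[0,-0.0065,0],[0,0,0]],[[0,-0.0085,0],[0,0,0]],[[0,-0.0105,0],[0,0,0]],[[0,-0.0125,0],[0,0,0]],[[0,-0.0145,0],[0,0,0]],[[0,-0.0165,0],[0,0,0]],[[0,-0.0185,0],[0,0,0]]]' >/dev/null; python3 st.py
python3 -m jog '[[[0,-0.002,0],[0,0,0]],[[0,-0.004,0],[0,0,0]],[[0,-0.006,0],[0,0,0]],[[0,-0.008,0],[0,0,0]],[[0,-0.01,0],[0,0,0]],[[0,-0.012,0],[0,0,0]],[[0,-0.014,0],[0,0,0]],[[0,-0.016,0],[0,0,0]],[[0,-0.018,0],[0,0,0]],[[0,-0.02,0],[0,0,0]]]' >/dev/null; python3 st.py
python3 -m jog '[[[0,-0.002,0],[0,0,0]],[[0,-0.004,0],[0,0,0]],[[0,-0.006,0],[0,0,0]],[[0,-0.008,0],[0,0,0]],[[0,-0.01,0],[0,0,0]],[[0,-0.012,0],[0,0,0]],[[0,-0.014,0],[0,0,0]],[[0,-0.016,0],[0,0,0]],[[0,-0.018,0],[0,0,0]],[[0,-0.02,0],[0,0,0]]]' >/dev/null; python3 st.py
python3 - <<'E'
from h import *
p,d=r.capture("side");cv2.imwrite("pics/side2.png",p)
p,d=r.capture("wrist");cv2.imwrite("pics/wrist3.png",p)
E
```

```text
t 6.73 along 26.8 mm lat 0.8 z 100.5 | push 1.99 lat -1.35 z -0.11 | jv 1.8
t 7.57 along 46.8 mm lat 0.9 z 100.5 | push 2.21 lat -1.89 z -0.13 | jv 1.8
t 8.40 along 66.8 mm lat 1.1 z 100.6 | push 2.51 lat -0.65 z 0.03 | jv 1.8
```

View pics/side2.png

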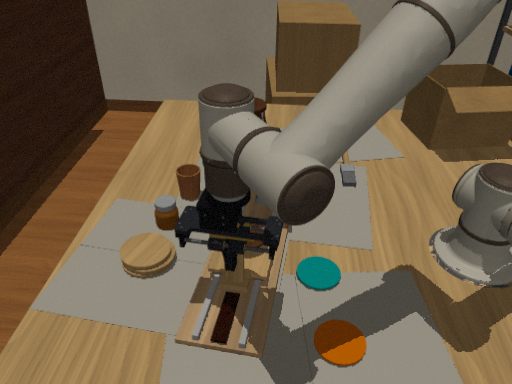

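View pics/wrist3.png

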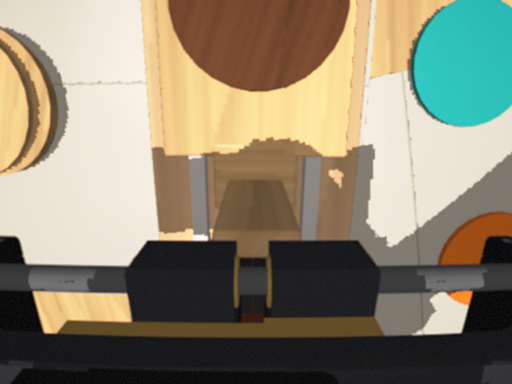

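The arm is well above everything, and the plate sits the same in the wrist view (rear edge still at (258,90)). Continuing.

```bash
python3 -m jog '[[[0,-0.002,0],[0,0,0]],[[0,-0.004,0],[0,0,0]],[[0,-0.006,0],[0,0,0]],[[0,-0.008,0],[0,0,0]],[[0,-0.01,0],[0,0,0]],[[0,-0.012,0],[0,0,0]],[[0,-0.014,0],[0,0,0]],[[0,-0.016,0],[0,0,0]],[[0,-0.018,0],[0,0,0]],[[0,-0.02,0],[0,0,0]]]' >/dev/null; python3 st.py
python3 -m jog '[[[0,-0.002,0],[0,0,0]],[[0,-0.004,0],[0,0,0]],[[0,-0.006,0],[0,0,0]],[[0,-0.008,0],[0,0,0]],[[0,-0.01,0],[0,0,0]],[[0,-0.012,0],[0,0,0]],[[0,-0.014,0],[0,0,0]],[[0,-0.016,0],[0,0,0]],[[0,-0.018,0],[0,0,0]],[[0,-0.02,0],[0,0,0]]]' >/dev/null; python3 st.py
python3 -m jog '[[[0,-0.002,0],[0,0,0]],[[0,-0.004,0],[0,0,0]],[[0,-0.006,0],[0,0,0]],[[0,-0.008,0],[0,0,0]],[[0,-0.01,0],[0,0,0]],[[0,-0.012,0],[0,0,0]],[[0,-0.014,0],[0,0,0]],[[0,-0.016,0],[0,0,0]],[[0,-0.018,0],[0,0,0]],[[0,-0.02,0],[0,0,0]]]' >/dev/null; python3 st.py
python3 -m jog '[[[0,-0.002,0],[0,0,0]],[[0,-0.004,0],[0,0,0]],[[0,-0.006,0],[0,0,0]],[[0,-0.008,0],[0,0,0]],[[0,-0.01,0],[0,0,0]],[[0,-0.012,0],[0,0,0]],[[0,-0.014,0],[0,0,0]],[[0,-0.016,0],[0,0,0]],[[0,-0.018,0],[0,0,0]],[[0,-0.02,0],[0,0,0]]]' >/dev/null; python3 st.py
python3 - <<'E'
from h import *
p,d=r.capture("side");cv2.imwrite("pics/side3.png",p)
p,d=r.capture("wrist");cv2.imwrite("pics/wrist4.png",p)
E
```

```text
t 9.33 along 86.7 mm lat 1.3 z 100.6 | push 3.18 lat -0.78 z -0.08 | jv 1.8
t 10.17 along 106.7 mm lat 1.2 z 100.6 | push 2.54 lat -1.65 z 1.11 | jv 2.1
t 11.00 along 126.8 mm lat 1.3 z 100.5 | push 2.79 lat -1.28 z 0.75 | jv 2.1
t 11.83 along 146.8 mm lat 1.4 z 100.5 | push 1.88 lat -1.46 z 0.92 | jv 2.1
```

View pics/side3.png

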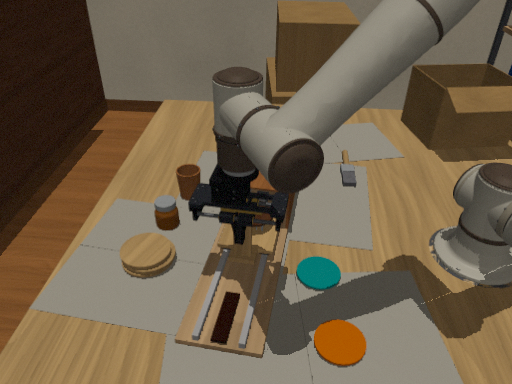

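View pics/wrist4.png

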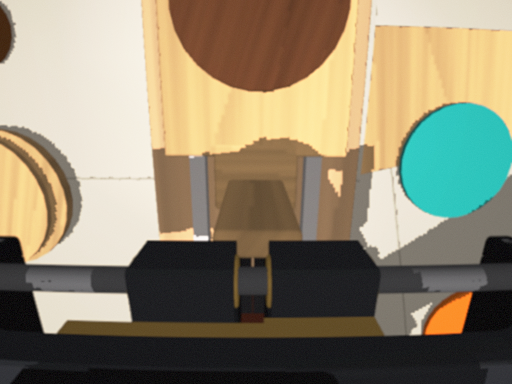

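```bash
python3 -m jog '[[[0,-0.0018,0],[0,0,0]],[[0,-0.0034,0],[0,0,0]],[[0,-0.0048,0],[0,0,0]],[[0,-0.006,0],[0,0,0]],[[0,-0.007,0],[0,0,0]],[[0,-0.008,0],[0,0,0]],[[0,-0.009,0],[0,0,0]],[[0,-0.01,0],[0,0,0]],[[0,-0.011,0],[0,0,0]],[[0,-0.012,0],[0,0,0]]]' >/dev/null; python3 st.py
python3 -m jog '[[[0,-0.0008,0],[0,0,0]],[[0,-0.0016,0],[0,0,0]],[[0,-0.0024,0],[0,0,0]],[[0,-0.0032,0],[0,0,0]],[[0,-0.004,0],[0,0,0]],[[0,-0.0047,0],[0,0,0]],[[0,-0.0054,0],[0,0,0]],[[0,-0.006,0],[0,0,0]],[[0,-0.0065,0],[0,0,0]],[[0,-0.007,0],[0,0,0]]]' >/dev/null; python3 st.py
```

```text
t 12.77 along 158.7 mm lat 1.5 z 100.5 | push 1.34 lat -0.64 z -0.46 | jv 1.0
t 13.60 along 165.6 mm lat 1.5 z 100.5 | push 2.19 lat -0.65 z -0.82 | jv 0.6
```

Now 4 mm per call, so hitting the stop within one call adds at most about 10 N.

```bash
python3 -m jog '[[[0,-0.0004,0],[0,0,0]],[[0,-0.0008,0],[0,0,0]],[[0,-0.0012,0],[0,0,0]],[[0,-0.0016,0],[0,0,0]],[[0,-0.002,0],[0,0,0]],[[0,-0.0024,0],[0,0,0]],[[0,-0.0028,0],[0,0,0]],[[0,-0.0032,0],[0,0,0]],[[0,-0.0036,0],[0,0,0]],[[0,-0.004,0],[0,0,0]]]' >/dev/null; python3 st.py
```

```text
t 14.43 along 169.6 mm lat 1.6 z 100.6 | push 3.45 lat 0.14 z -1.04 | jv 0.5
```

```bash
python3 -m jog '[[[0,-0.0004,0],[0,0,0]],[[0,-0.0008,0],[0,0,0]],[[0,-0.0012,0],[0,0,0]],[[0,-0.0016,0],[0,0,0]],[[0,-0.002,0],[0,0,0]],[[0,-0.0024,0],[0,0,0]],[[0,-0.0028,0],[0,0,0]],[[0,-0.0032,0],[0,0,0]],[[0,-0.0036,0],[0,0,0]],[[0,-0.004,0],[0,0,0]]]' >/dev/null; python3 st.py
```

```text
t 15.27 along 173.6 mm lat 1.6 z 100.6 | push 2.05 lat -1.73 z -0.78 | jv 0.5
```

```bash
python3 -m jog '[[[0,-0.0004,0],[0,0,0]],[[0,-0.0008,0],[0,0,0]],[[0,-0.0012,0],[0,0,0]],[[0,-0.0016,0],[0,0,0]],[[0,-0.002,0],[0,0,0]],[[0,-0.0024,0],[0,0,0]],[[0,-0.0028,0],[0,0,0]],[[0,-0.0032,0],[0,0,0]],[[0,-0.0036,0],[0,0,0]],[[0,-0.004,0],[0,0,0]]]' >/dev/null; python3 st.py
```

```text
t 16.10 along 177.6 mm lat 1.6 z 100.6 | push 2.68 lat -2.52 z -0.49 | jv 0.5
```

```bash
python3 -m jog '[[[0,-0.0004,0],[0,0,0]],[[0,-0.0008,0],[0,0,0]],[[0,-0.0012,0],[0,0,0]],[[0,-0.0016,0],[0,0,0]],[[0,-0.002,0],[0,0,0]],[[0,-0.0024,0],[0,0,0]],[[0,-0.0028,0],[0,0,0]],[[0,-0.0032,0],[0,0,0]],[[0,-0.0036,0],[0,0,0]],[[0,-0.004,0],[0,0,0]]]' >/dev/null; python3 st.py
```

```text
t 16.93 along 181.6 mm lat 1.7 z 100.6 | push 2.40 lat -1.64 z 0.68 | jv 0.4
```

```bash
python3 -m jog '[[[0,-0.0004,0],[0,0,0]],[[0,-0.0008,0],[0,0,0]],[[0,-0.0012,0],[0,0,0]],[[0,-0.0016,0],[0,0,0]],[[0,-0.002,0],[0,0,0]],[[0,-0.0024,0],[0,0,0]],[[0,-0.0028,0],[0,0,0]],[[0,-0.0032,0],[0,0,0]],[[0,-0.0036,0],[0,0,0]],[[0,-0.004,0],[0,0,0]]]' >/dev/null; python3 st.py
```

```text
t 17.77 along 185.6 mm lat 1.7 z 100.6 | push 2.37 lat -1.04 z 1.02 | jv 0.4
```

```bash
python3 -m jog '[[[0,-0.0004,0],[0,0,0]],[[0,-0.0008,0],[0,0,0]],[[0,-0.0012,0],[0,0,0]],[[0,-0.0016,0],[0,0,0]],[[0,-0.002,0],[0,0,0]],[[0,-0.0024,0],[0,0,0]],[[0,-0.0028,0],[0,0,0]],[[0,-0.0032,0],[0,0,0]],[[0,-0.0036,0],[0,0,0]],[[0,-0.004,0],[0,0,0]]]' >/dev/null; python3 st.py
```

```text
t 18.60 along 189.6 mm lat 1.7 z 100.6 | push 1.91 lat -0.37 z 0.34 | jv 0.5
```

```bash
python3 -m jog '[[[0,-0.0004,0],[0,0,0]],[[0,-0.0008,0],[0,0,0]],[[0,-0.0012,0],[0,0,0]],[[0,-0.0016,0],[0,0,0]],[[0,-0.002,0],[0,0,0]],[[0,-0.0024,0],[0,0,0]],[[0,-0.0028,0],[0,0,0]],[[0,-0.0032,0],[0,0,0]],[[0,-0.0036,0],[0,0,0]],[[0,-0.004,0],[0,0,0]]]' >/dev/null; python3 st.py
```

```text
t 19.43 along 193.6 mm lat 1.7 z 100.6 | push 2.51 lat -1.73 z 0.69 | jv 0.5
```

```bash
python3 -m jog '[[[0,-0.0004,0],[0,0,0]],[[0,-0.0008,0],[0,0,0]],[[0,-0.0012,0],[0,0,0]],[[0,-0.0016,0],[0,0,0]],[[0,-0.002,0],[0,0,0]],[[0,-0.0024,0],[0,0,0]],[[0,-0.0028,0],[0,0,0]],[[0,-0.0032,0],[0,0,0]],[[0,-0.0036,0],[0,0,0]],[[0,-0.004,0],[0,0,0]]]' >/dev/null; python3 st.py
```

```text
t 20.27 along 197.6 mm lat 1.7 z 100.5 | push 3.03 lat -1.57 z 0.79 | jv 0.3
```

```bash
python3 -m jog '[[[0,-0.0004,0],[0,0,0]],[[0,-0.0008,0],[0,0,0]],[[0,-0.0012,0],[0,0,0]],[[0,-0.0016,0],[0,0,0]],[[0,-0.002,0],[0,0,0]],[[0,-0.0024,0],[0,0,0]],[[0,-0.0028,0],[0,0,0]],[[0,-0.0032,0],[0,0,0]],[[0,-0.0036,0],[0,0,0]],[[0,-0.004,0],[0,0,0]]]' >/dev/null; python3 st.py
```

```text
t 21.10 along 201.6 mm lat 1.8 z 100.5 | push 2.69 lat -1.59 z 0.39 | jv 0.4
```

```bash
python3 -m jog '[[[0,-0.0004,0],[0,0,0]],[[0,-0.0008,0],[0,0,0]],[[0,-0.0012,0],[0,0,0]],[[0,-0.0016,0],[0,0,0]],[[0,-0.002,0],[0,0,0]],[[0,-0.0024,0],[0,0,0]],[[0,-0.0028,0],[0,0,0]],[[0,-0.0032,0],[0,0,0]],[[0,-0.0036,0],[0,0,0]],[[0,-0.004,0],[0,0,0]]]' >/dev/null; python3 st.py
```

```text
t 21.93 along 205.5 mm lat 1.8 z 100.6 | push 2.85 lat -1.03 z 1.12 | jv 0.5
```

```bash
python3 -m jog '[[[0,-0.0003,0],[0,0,0]],[[0,-0.0006,0],[0,0,0]],[[0,-0.0009,0],[0,0,0]],[[0,-0.0012,0],[0,0,0]],[[0,-0.0015,0],[0,0,0]],[[0,-0.0018,0],[0,0,0]],[[0,-0.0021,0],[0,0,0]],[[0,-0.0024,0],[0,0,0]],[[0,-0.0027,0],[0,0,0]],[[0,-0.003,0],[0,0,0]]]' >/dev/null; python3 st.py
```

```text
t 22.77 along 206.3 mm lat 1.9 z 100.6 | push 11.40 lat -4.19 z 0.55 | jv 0.3
```

The push rose sharply to 11.4 N and motion stopped at about 223 mm travel, leaving the handle about 85 mm short of the mouth, which is in the expected range. One small 0.6 mm nudge to confirm it's solid.

```bash
python3 -m jog '[[[0,-0.0001,0],[0,0,0]],[[0,-0.0002,0],[0,0,0]],[[0,-0.0003,0],[0,0,0]],[[0,-0.0004,0],[0,0,0]],[[0,-0.0005,0],[0,0,0]],[[0,-0.0006,0],[0,0,0]],[[0,-0.0006,0],[0,0,0]],[[0,-0.0006,0],[0,0,0]],[[0,-0.0006,0],[0,0,0]],[[0,-0.0006,0],[0,0,0]]]' >/dev/null; python3 st.py
```

```text
t 23.60 along 206.4 mm lat 1.9 z 100.7 | push 12.56 lat -4.24 z 0.58 | jv 0.1
```

Solid: +1.2 N for 0.1 mm, well below the slip force. Now I back straight off slowly, then rise.

```bash
python3 -m jog '[[[0,0.0005,0],[0,0,0]],[[0,0.001,0],[0,0,0]],[[0,0.0015,0],[0,0,0]],[[0,0.002,0],[0,0,0]],[[0,0.003,0],[0,0,0]],[[0,0.004,0],[0,0,0]],[[0,0.006,0],[0,0,0]],[[0,0.01,0],[0,0,0]],[[0,0.018,0],[0,0,0]],[[0,0.028,0],[0,0,0]]]' >/dev/null; python3 st.py
python3 -m jog '[[[0,0.015,0],[0,0,0]],[[0,0.035,0],[0,0,0]],[[0,0.06,0],[0,0,0]],[[0,0.085,0],[0,0,0]],[[0,0.11,0],[0,0,0]],[[0,0.135,-0.01],[0,0,0]],[[0,0.15,-0.03],[0,0,0]],[[0,0.16,-0.05],[0,0,0]],[[0,0.165,-0.06],[0,0,0]],[[0,0.165,-0.06],[0,0,0]]]' >/dev/null; python3 st.py
python3 - <<'E'
from h import *
np.set_printoptions(precision=4,suppress=True)
n="top"
p,d=r.capture("side");cv2.imwrite("pics/side5.png",p)
P=cloud("side",d,np.ones(d.shape,bool)); q=np.c_[(P-H0)@D,(P-H0)@np.array([-D[1],D[0],0]),P[:,2]]
m=(q[:,0]>.15)&(q[:,0]<.27)&(abs(q[:,1])<.03)&(q[:,2]>.134)&(q[:,2]<.146);print("handle side",m.sum(),q[m].mean(0) if m.any() else'')
p,d=r.capture("top");cv2.imwrite("pics/top5.png",p)
P=cloud("top",d,np.ones(d.shape,bool)); q=np.c_[(P-H0)@D,(P-H0)@np.array([-D[1],D[0],0]),P[:,2]]
m=(q[:,0]>.15)&(q[:,0]<.27)&(abs(q[:,1])<.03)&(q[:,2]>.134)&(q[:,2]<.146);print("handle top",m.sum(),q[m].mean(0) if m.any() else '')
p,d=r.capture("wrist");cv2.imwrite("pics/wrist5.png",p)
E
```

```text
t 24.43 along 181.0 mm lat 1.8 z 100.6 | push -0.41 lat -0.19 z -0.14 | jv 11.8
t 25.27 along 13.2 mm lat 1.8 z 163.2 | push 0.18 lat 1.09 z 0.07 | jv 4.4
handle side 63 [ 0.2228 -0.0004  0.1397]
handle top 81 [0.2252 0.0008 0.1395]
```

View pics/side5.png

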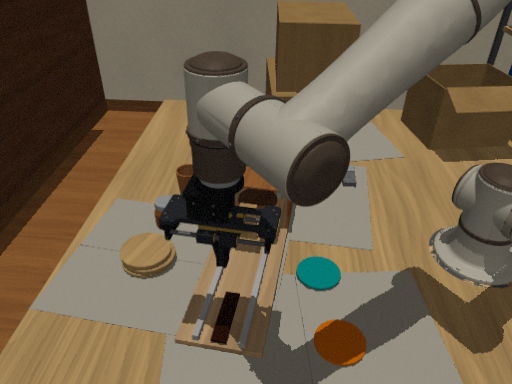

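View pics/wrist5.png

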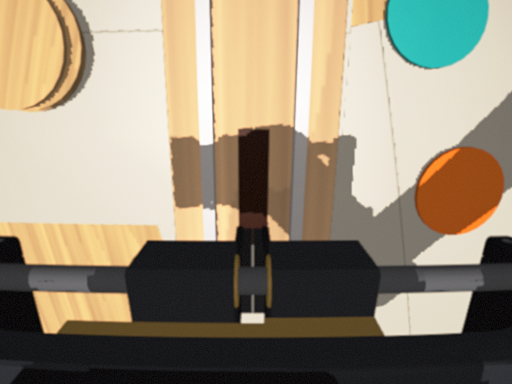

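View pics/top5.png

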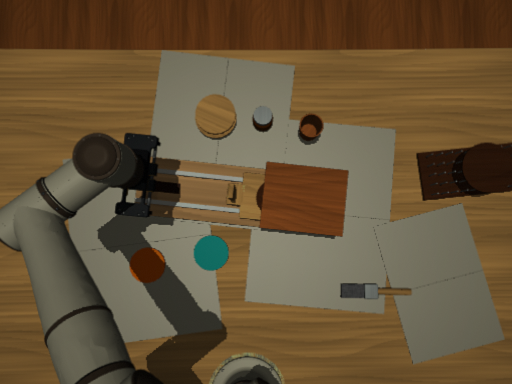

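Top view: the handle is at (233,192), 223–225 mm along, which matches the tool reading, so it didn't spring back. The plate's rear edge is just visible at the mouth (261,197), and the bystanders and discs are at their original pixels. Handing in.

```bash
python3 st.py; python3 -c "
from station import r
print(r.finish_job())"
```

```text
t 25.42 along 16.8 mm lat -0.1 z 159.3 | push 0.05 lat 1.10 z -0.90 | jv 0.7
the job is handed in; nothing more can be done
None
```

The carriage is home against the stop inside the box, and I handed the job in at about 25 s with the robot clear of everything.

- **Breaking free:** I pushed the handle from behind with shut fingers. The highest push I read was about 12 N. It came free by 24 mm of travel, and the push dropped to about 2 N.
- **Running home:** I ran it on at about 24 mm/s, slowing to 4–5 mm/s before the stop. At about 223 mm the push rose steeply to 11.4 N. A further 0.6 mm nudge gave 12.6 N with only 0.1 mm of movement, so it was solid. The readings stayed well under the roughly 20 N at which the stop slips, but forces were only read at the end of each move.
- **Last checks:** After I backed off, the cameras put the handle at 223 mm (side) and 225 mm (top), agreeing with the tool reading, so it had not sprung back. The bystanders and look-alike discs looked unmoved in the top view.

I could not see the plunger or the stop's slip directly, so both are inferred from the force and position readings. The plate looked centred through 164 mm of travel. After that I saw only its rear edge at the mouth, because the rest is inside the box.

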